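# Put the printing plate away in the tightest slot that takes it

### The arm

A 6-joint arm with a two-finger parallel gripper is mounted at the origin on the work surface. World frame = base frame: x ahead of the robot, y to its left, z up, the work surface at z = 0. Lengths are in m, angles in rad, forces in N, time in s.
With the tool pointing down it reaches from about 0.4 to 0.825 m from the base axis. Payload 7 kg.
Tool frame: the origin (TCP) lies on the centre line of the jaws, within the pads' length; the fingertips stand 25 mm ahead of it and the grasp point (between the pads) lies 6 mm ahead of it; z points along the fingers, y is the line along which they close (so a half turn about z gives the same grasp; the last joint's range is limited). The gripper opens to 88 mm and grips with 3 to 60 N. Pads are 19 mm wide; open, the fingers measure 130 mm over their backs; the gripper's body (78 mm by 193 mm) begins 47 mm behind the grasp point.
Start: joints at [-0.889, 0.359, 0.012, 0, -1.224, -0.288], TCP at [0.259, -0.623, 0.252] pointing down, gripper open.
Joint ranges: [-3.07, 3.07], [-1.43, 2.12], [-1.02, 1.25], [-3.03, 1.67], [-3.05, -0], [-3.03, 3.03]. Speed limits (rad/s): [2.39, 2.39, 3.01, 3.14, 3.14, 3.14].

### API

Orientations are given as [roll, pitch, yaw] about the fixed x, y, z axes, in that order (R = Rz(yaw) Ry(pitch) Rx(roll)).
In Python, from station import readout, vision, arm gives the robot as it stands. The module is installed in compiled form; this text tells all that it offers.
- The arm moves only by the tool carry_out, never from a script. Its argument "commands" is a list of rows, each an object with "dp": the shift along the tool's x, y, z in m, a list of three; "rotation": the turn, a rotation vector about the tool's x, y, z in degrees, a list of three. In form: [{"dp": [dx, dy, dz], "rotation": [wx, wy, wz]}, ...]. A call has 1 to 8 rows; each row shifts and turns the commanded pose from where the row before left it, along the tool's axes as they then stand; what a row does not reach is not made up. A row lasts 1/8 s, in which the tool goes at most 62.5 mm and 10.7 degrees, less where a joint would pass 70% of its speed; a pose out of reach is approached as far as the arm can. A call with a gripper value outside its range is refused whole. "grip" is the finger opening in m, from 0 to 0.0876, set as the call begins (left out, the last holds). The fingers move at their own pace and stop on an object; "force" is the grip in N (left out, the last holds). Time passes only in rows, so rows that do not move let the fingers close. It gives the time, the measured TCP pose, the force, the opening and the grip force at its end, in the units of the state.
- readout.get_state(): the state, without advancing time (a new reading comes with each control period).
- vision.grab_frame(name): name is "scene" or "side" or "wrist"; returns (picture, depth): 400x640x3 uint8, red, green, blue; 400x640 float32, m along the optical axis (not along the pixel's ray), 0 where there is no reading.
- vision.calibration(name): a dict with "fovy" (degrees; the focal length in pixels is half the picture's height over the tangent of half this angle, whatever the lens; pixels are square), "cx", "cy" (the principal point, pixels), "dist" ([k1, k2, p1, p2, k3] as OpenCV has them; the pictures are not rectified), "origin" and "attitude" of the camera in the world; the wrist camera has in their place "mount" (4x4, takes a point from camera to tool coordinates, whose origin is the TCP and whose axes are the flange's). Camera axes: x right, y down, z forward; pixel columns grow to the right and rows downward; lengths in m; the calibration is good to about 2 mm. A picture is of the moment at which its call begins: read the wrist's pose just before it. calibration takes no time and is no camera call.
- arm.job_done(): hands the job in; it is judged then, once.
Trained networks look in the newest picture that a camera, given by its name, has taken for a name from the list of things; names that differ only in an ending like _2 or _b are one class to them, and where a whole thing is asked for, a point or a joint stands for the part that bears it (a point fixed in the world has none). Each returns a list of dicts, best first, with "score" (0 to 1); they miss things now and then, are a little off and sometimes report something else, mostly with a low value. They report only what shows in the picture. A call takes as long as a camera call.
- vision.trace(label, camera): "pixels" (400x640 bool, what is visible of it) and "position" ([row, column] in pixels, amid what is visible of it).
The state is a dict: "t": time; "q": joint angles; "qd": joint speeds; "joint_efforts": joint torques, N m; "eef_pos": TCP position; "ee_rot": TCP orientation; "force": force on the tool from outside, world axes, zero at the start; "moment": the same for the moment, N m; "width": finger opening in m; "gripper_force": force on a finger pad.
Only numpy, scipy, OpenCV 4.12 (cv2) and the standard library are available. Lean on these libraries where they do the work, as an engineer would, in place of code of your own. Each camera call takes 0.05 s, during which the arm holds its last target. There are 200 camera calls.

### The job

Put the printing plate that hangs in the stand's red bay away in the slot ladder: in the narrowest slot that will take it, so that the spring clip there holds it, right down on the slot's floor and standing upright, centred along the slot. Its thickness is not marked, so try the slots from the narrow end, lightly and without forcing it, until the first one accepts it. Leave the other two plates hanging where they are and do not shift the other things on the table.

Things in the scene. Friction and masses are not known exactly. Their poses are not given: they have to be found in the camera images.
- plate_a: Printing plate, dark carved face on both sides, dark wooden grip along its upper edge. Plate 115 mm wide (own x), 80 mm high (z), below the grip; thickness (y) unmarked: the three plates are 8, 12 and 16 mm thick, which has which is not told. Origin: centre of its lower edge, z up; same front and back. About 0.08 to 0.16 kg. Grip: see its rail point.
- plate_a_rail (a point): Centre of the grip's underside on plate_a, 80 mm above its origin. Grip, alike on all plates, 20 mm thick in y, flush sides, hold it here: a rail 150 mm long in x and 16 mm high (overhangs the plate 17.5 mm at each end), and on it, centred, a handle 44 mm long in x and 28 mm high (its top 44 mm above this point).
- plate_b: Printing plate, dark carved face on both sides, dark wooden grip along its upper edge. Plate 115 mm wide (own x), 80 mm high (z), below the grip; thickness (y) unmarked: the three plates are 8, 12 and 16 mm thick, which has which is not told. Origin: centre of its lower edge, z up; same front and back. About 0.08 to 0.16 kg. Grip: see its rail point.
- plate_b_rail (a point): Centre of the grip's underside on plate_b, 80 mm above its origin. Grip, alike on all plates, 20 mm thick in y, flush sides, hold it here: a rail 150 mm long in x and 16 mm high (overhangs the plate 17.5 mm at each end), and on it, centred, a handle 44 mm long in x and 28 mm high (its top 44 mm above this point).
- plate_c: Printing plate, dark carved face on both sides, dark wooden grip along its upper edge. Plate 115 mm wide (own x), 80 mm high (z), below the grip; thickness (y) unmarked: the three plates are 8, 12 and 16 mm thick, which has which is not told. Origin: centre of its lower edge, z up; same front and back. About 0.08 to 0.16 kg. Grip: see its rail point.
- plate_c_rail (a point): Centre of the grip's underside on plate_c, 80 mm above its origin. Grip, alike on all plates, 20 mm thick in y, flush sides, hold it here: a rail 150 mm long in x and 16 mm high (overhangs the plate 17.5 mm at each end), and on it, centred, a handle 44 mm long in x and 28 mm high (its top 44 mm above this point).
- stand: Fixed plywood stand, 150 x 200 mm, origin at the centre of its underside. Two side panels (own x = -69, +69 mm, 10 mm thick) carry the plates by their rail ends on ledges 105 mm up. Three bays 60 mm apart along own y, with end notches 24 mm wide, 12 mm deep. Plates hang upright, faces along the stand's y, lower edge 25 mm above the table.
- red_bay (a point): Centre of the bay at own y = +60 mm of the stand, panels painted red: the plate to be put away hangs here. The point lies at ledge height, 105 mm over the table; axes as the stand.
- middle_bay (a point): Centre of the middle bay: a plate that stays. The point lies at ledge height, 105 mm over the table; axes as the stand.
- end_bay (a point): Centre of the bay at own y = -60 mm: a plate that stays. The point lies at ledge height, 105 mm over the table; axes as the stand.
- ladder: Fixed rack, white walls on a blue base, 140 x 130 mm, origin at underside centre. Five upright slots side by side, narrowing to +y, long in own x, open above and at the ends. Walls 120 mm long, 10 mm thick, straight from the floor (10 mm up) to 50 mm, then sloped 45 deg to a ridge at 55 mm. Too thick a plate stops on the slopes, lower edge about 51 mm up if 2 mm too thick, 53 mm if 6; else it reaches the floor.
- slot1 (a point): Slot 1 of the ladder, 6 mm wide (the narrowest): centre of its floor, 10 mm over the table, at own y = +52 mm of the ladder; axes as the ladder's. It has the same spring clip as the others.
- slot2 (a point): Slot 2 of the ladder, 10 mm wide: centre of its floor, 10 mm over the table, at own y = +34 mm of the ladder; axes as the ladder's.
- clip2 (a joint): Spring clip of slot 2: a 30 mm wide steel leaf hinged at the top of the slot's +y wall (50 mm up), its lower end standing 5.5 mm into the slot, 20 mm up. Angle pressed back (rad): 0 free, about 0.12 when held back by a plate 2 mm thinner than the slot; a plate 6 mm thinner can stand clear of it. About 1.6 to 2.3 N at the tip.
- slot3 (a point): Slot 3 of the ladder, 14 mm wide: centre of its floor, 10 mm over the table, at own y = +12 mm of the ladder; axes as the ladder's.
- clip3 (a joint): Spring clip of slot 3: a 30 mm wide steel leaf hinged at the top of the slot's +y wall (50 mm up), its lower end standing 5.5 mm into the slot, 20 mm up. Angle pressed back (rad): 0 free, about 0.12 when held back by a plate 2 mm thinner than the slot; a plate 6 mm thinner can stand clear of it. About 1.6 to 2.3 N at the tip.
- slot4 (a point): Slot 4 of the ladder, 18 mm wide: centre of its floor, 10 mm over the table, at own y = -14 mm of the ladder; axes as the ladder's.
- clip4 (a joint): Spring clip of slot 4: a 30 mm wide steel leaf hinged at the top of the slot's +y wall (50 mm up), its lower end standing 5.5 mm into the slot, 20 mm up. Angle pressed back (rad): 0 free, about 0.12 when held back by a plate 2 mm thinner than the slot; a plate 6 mm thinner can stand clear of it. About 1.6 to 2.3 N at the tip.
- slot5 (a point): Slot 5 of the ladder, 22 mm wide (the widest): centre of its floor, 10 mm over the table, at own y = -44 mm of the ladder; axes as the ladder's.
- clip5 (a joint): Spring clip of slot 5: a 30 mm wide steel leaf hinged at the top of the slot's +y wall (50 mm up), its lower end standing 5.5 mm into the slot, 20 mm up. Angle pressed back (rad): 0 free, about 0.12 when held back by a plate 2 mm thinner than the slot; a plate 6 mm thinner can stand clear of it. About 1.6 to 2.3 N at the tip.
- glue_jug: White glue jug, 95 mm across, 212 mm high. Bystander; origin at its underside.
- paint_bottle: Blue paint bottle with a red nozzle, 64 mm across, 190 mm high. Bystander; origin at its underside.
- brush_mug: White mug with brushes, 80 mm across, 200 mm high. Bystander; origin at its underside.

How it is judged:
By the outcome, as a careful person would: the job done as asked, in the order asked, and still so for the second after the job is handed in, with the robot touching nothing.
It also fails if it takes over 61 s, if anything falls off the work surface, if the arm or the gripper's body presses on something with over 40 N, if the wrist force passes 120 N, or if a joint passes its speed limit or range.

## Working session

There is one attempt and no reset: what is moved stays moved. The work goes in short steps, Python scripts to look and compute and a tool call to move; the robot and the scene stay as the last step left them, time stands still between calls to the robot, and variables do not carry over. Pictures are saved under pics/ and viewed, at most 10 in all, crops included, and the job is handed in when it is done.

Besides the shell and the picture viewer there is one more tool, called after "Emit:" as name(argument=value, ...) on one line, values as JSON. carry_out: Moves the arm, as the interface text tells. Its arguments: {"type":"object","properties":{"commands":{"type":"array"},"grip":{"type":"number"},"force":{"type":"number"}},"required":["commands"]}

```bash
mkdir -p pics
cat > h.py <<'E'
import numpy as np, cv2
from scipy.spatial.transform import Rotation as R
from station import readout, vision, arm
def cam(name, st=None):
    c=vision.calibration(name); f=200/np.tan(np.radians(c['fovy'])/2)
    K=np.array([[f,0,c['cx']],[0,f,c['cy']],[0,0,1.]]); d=np.array(c['dist'],float)
    if 'mount' in c:
        st=st or readout.get_state(); T=np.eye(4)
        T[:3,:3]=R.from_euler('xyz',st['ee_rot']).as_matrix(); T[:3,3]=st['eef_pos']; T=T@np.array(c['mount'])
    else:
        T=np.eye(4); a=np.array(c['attitude'],float)
        T[:3,:3]=a if a.shape==(3,3) else R.from_euler('xyz',a).as_matrix(); T[:3,3]=c['origin']
    return K,d,T
def cloud(depth,K,d,T):
    h,w=depth.shape; v,u=np.mgrid[:h,:w]
    n=cv2.undistortPoints(np.stack([u,v],-1).reshape(-1,1,2).astype(float),K,d).reshape(h,w,2)
    P=np.dstack([n*depth[...,None],depth])
    P=P@T[:3,:3].T+T[:3,3]; P[depth==0]=np.nan
    return P
def proj(X,K,d,T):
    Xc=(np.atleast_2d(X)-T[:3,3])@T[:3,:3]
    return cv2.projectPoints(Xc,np.zeros(3),np.zeros(3),K,d)[0].reshape(-1,2)
def save(name,im): cv2.imwrite('pics/'+name,im[...,::-1])
E
python3 - <<'E'
from h import *
for n in ['scene','side']:
    print(n,vision.calibration(n))
    im,dp=vision.grab_frame(n); save(n+'0.png',im); np.savez(n+'0',im=im,dp=dp)
    P=cloud(dp,*cam(n))
    for l in ['stand','ladder','plate_a','glue_jug','paint_bottle','brush_mug']:
        for r in vision.trace(l,n):
            m=r['pixels']; q=P[m]; q=q[~np.isnan(q[:,0])]
            print(l,round(r['score'],2),np.round(r['position']),m.sum(),np.round(np.percentile(q,[3,50,97],axis=0),3).tolist() if len(q) else None)
s=readout.get_state();print(s['eef_pos'],s['ee_rot'],s['force'],s['t'],vision.calibration('wrist'))
E
```

```text
scene {'fovy': 56.96789998496992, 'cx': 326.0538641259582, 'cy': 199.67960016779782, 'dist': array([-0.07531179,  0.        ,  0.        ,  0.        ,  0.        ]), 'origin': array([0.90889641, 0.6944001 , 0.91739816]), 'attitude': array([-2.39282937, -0.01150515,  2.64199425])}
stand 0.86 [258. 351.] 2317 [[0.45, 0.092, 0.007], [0.587, 0.225, 0.061], [0.623, 0.282, 0.118]]
ladder 0.66 [177. 290.] 1482 [[0.481, -0.27, 0.001], [0.558, -0.186, 0.041], [0.619, -0.128, 0.056]]
plate_a 0.98 [233. 354.] 749 [[0.471, 0.157, 0.043], [0.537, 0.179, 0.119], [0.601, 0.194, 0.15]]
plate_a 0.72 [217. 336.] 716 [[0.486, 0.101, 0.044], [0.551, 0.119, 0.119], [0.614, 0.135, 0.15]]
plate_a 0.68 [244. 368.] 880 [[0.457, 0.202, 0.027], [0.519, 0.235, 0.116], [0.588, 0.25, 0.15]]
plate_a 0.48 [172. 291.] 1406 [[0.484, -0.266, 0.005], [0.559, -0.184, 0.042], [0.618, -0.128, 0.056]]
glue_jug 0.83 [338. 378.] 2200 [[0.604, 0.427, 0.018], [0.652, 0.474, 0.14], [0.68, 0.504, 0.213]]
glue_jug 0.27 [119. 300.] 598 [[0.355, -0.468, 0.003], [0.412, -0.413, 0.069], [0.442, -0.393, 0.174]]
paint_bottle 0.9 [312.
[... 1802 characters left out ...]
8, 0.097, 0.082], [0.538, 0.12, 0.121], [0.608, 0.137, 0.151]]
[ 0.25896257 -0.62333062  0.25159617] [-3.14152964e+00  1.52906251e-05 -2.74780902e+00] [ 0.83281633 -0.11544666  0.21099298] 0.7 {'fovy': 69.91286637996146, 'cx': 319.40861945251737, 'cy': 195.85023658065847, 'dist': array([0.00237742, 0.        , 0.        , 0.        , 0.        ]), 'mount': array([[-3.31979309e-04, -9.63332834e-01, -2.68309040e-01,
         7.20484181e-02],
       [ 9.99999924e-01, -2.65303697e-04, -2.84759400e-04,
         2.89027281e-04],
       [ 2.03134700e-04, -2.68309114e-01,  9.63332849e-01,
        -1.33751237e-01],
       [ 0.00000000e+00,  0.00000000e+00,  0.00000000e+00,
         1.00000000e+00]])}
```

View pics/scene0.png

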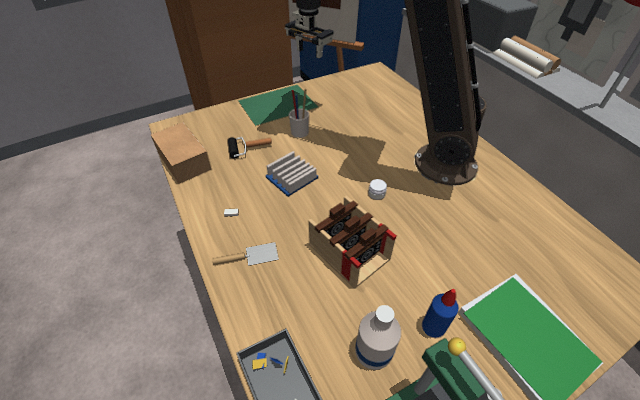

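Run:
```python
from h import *
for n in ['scene','side']:
    z=np.load(n+'0.npz'); P=cloud(z['dp'],*cam(n)); im=z['im'].astype(int)
    X=P.reshape(-1,3); C=im.reshape(-1,3)
    # handle tops z~0.149
    box=(X[:,0]>.4)&(X[:,0]<.7)&(X[:,1]>.05)&(X[:,1]<.32)
    h=X[box&(X[:,2]>.1425)&(X[:,2]<.156)]
    for lo,hi in [(.09,.15),(.15,.208),(.208,.28)]:
        q=h[(h[:,1]>lo)&(h[:,1]<hi)]
        if len(q)>3: (print(n,'handle',len(q),cv2.minAreaRect((q[:,:2]*1000).astype(np.float32)),np.median(q[:,2])))
    r=X[box&(X[:,2]>.113)&(X[:,2]<.124)]
    for lo,hi in [(.208,.28)]:
        q=r[(r[:,1]>lo)]; print(n,'rails',len(q),cv2.minAreaRect((q[:,:2]*1000).astype(np.float32)))
    l=X[(X[:,0]>.4)&(X[:,0]<.7)&(X[:,1]>-.32)&(X[:,1]<-.08)&(X[:,2]>.044)&(X[:,2]<.06)]
    print(n,'ladder top',len(l),cv2.minAreaRect((l[:,:2]*1000).astype(np.float32)))
    l=X[(X[:,0]>.4)&(X[:,0]<.7)&(X[:,1]>-.32)&(X[:,1]<-.08)&(X[:,2]>.006)&(X[:,2]<.06)]
    print(n,'ladder all',len(l),cv2.minAreaRect((l[:,:2]*1000).astype(np.float32)))
    red=X[box&(C[:,0]>120)&(C[:,1]<70)&(C[:,2]<70)]
    print(n,'red',len(red),np.nanmedian(red,axis=0) if len(red) else '')
```

```text
scene handle 106 ((546.1666259765625, 113.96063995361328), (44.197052001953125, 21.09915542602539), 14.269373893737793) 0.1487653581325521
scene handle 111 ((533.327880859375, 173.7161865234375), (46.50187301635742, 21.397146224975586), 12.845973014831543) 0.14905490597498017
scene handle 114 ((519.910888671875, 229.12049865722656), (45.11977767944336, 20.711225509643555), 12.448534965515137) 0.14892053375357123
scene rails 391 ((519.1250610351562, 233.82595825195312), (151.25164794921875, 78.43579864501953), 10.08881950378418)
scene ladder top 660 ((545.9849243164062, -199.88470458984375), (123.86576843261719, 132.36119079589844), 14.640676498413086)
scene ladder all 1368 ((545.7725830078125, -204.42892456054688), (185.73983764648438, 193.0146484375), 77.87956237792969)
scene red 87 [0.57748067 0.2505764  0.11713027]
side handle 78 ((545.6513671875, 115.68292236328125), (41.6390495300293, 27.223777770996094), 19.675569534301758) 0.14953861790437484
side handle 85 ((532.0157470703125, 174.32655334472656), (43.40343475341797, 23.04029083251953), 11.583970069885254) 0.14887537411634
side handle 94 ((516.9385986328125, 232.92117309570312), (43.839996337890625, 22.042573928833008), 14.146913528442383) 0.14983817178715625
side rails 332 ((518.107421875, 232.83389282226562), (150.25021362304688, 82.66185760498047), 12.65645980834961)
side ladder top 574 ((546.0132446289062, -200.76654052734375), (119.5993881225586, 138.37989807128906), 13.72561264038086)
side ladder all 1005 ((544.99658203125, -195.23797607421875), (278.471435546875, 229.73529052734375), 3.260216236114502)
side red 52 [0.45247755 0.24916199 0.11836931]
```

The picture shows the stand at about (350,245), with its red bay nearest the camera, and the ladder at about (292,172). Next I'll look at the ladder from above.

Emit:
carry_out(commands=[{"dp": [0,0,-0.05],"rotation": [0,0,9.4]},{"dp": [-0.042,0.038,0],"rotation": [0,0,0]},{"dp": [-0.042,0.038,0],"rotation": [0,0,0]},{"dp": [-0.042,0.038,0],"rotation": [0,0,0]},{"dp": [-0.042,0.038,0],"rotation": [0,0,0]},{"dp": [-0.042,0.038,0],"rotation": [0,0,0]},{"dp": [-0.042,0.038,0],"rotation": [0,0,0]},{"dp": [-0.042,0.038,0],"rotation": [0,0,0]}], grip=0.04)

```text
t: 1.7
eef_pos: [0.4855, -0.2957, 0.302]
ee_rot: [-3.141, 0.001, -2.912]
force: [-0.1, -1.0, -0.1]
width: 0.0398
gripper_force: 0.0
```

Emit:
carry_out(commands=[{"dp": [-0.042,0.038,0],"rotation": [0,0,0]},{"dp": [-0.042,0.038,0],"rotation": [0,0,0]},{"dp": [0,0,0],"rotation": [0,0,0]},{"dp": [0,0,0],"rotation": [0,0,0]}])

```text
t: 2.2
eef_pos: [0.5491, -0.204, 0.3015]
ee_rot: [3.142, -0.0, -2.911]
force: [-0.1, -0.4, -0.4]
width: 0.0397
gripper_force: 0.0
```

Run:
```python
from h import *
s=readout.get_state(); im,dp=vision.grab_frame('wrist'); save('w1.png',im); K,d,T=cam('wrist',s)
np.savez('w1',im=im,dp=dp,T=T)
P=cloud(dp,K,d,T); X=P.reshape(-1,3)
print(s['eef_pos'],s['ee_rot'],s['force'])
m=(abs(X[:,0]-.546)<.1)&(abs(X[:,1]+.2)<.1)&(X[:,2]>.047)&(X[:,2]<.062); q=X[m]
r=cv2.minAreaRect((q[:,:2]*1000).astype(np.float32)); print(m.sum(),r)
for yd in np.arange(11,17,1.):   # profile sharpness across walls
    a=np.radians(yd); v=-(q[:,0]-.546)*np.sin(a)+(q[:,1]+.2)*np.cos(a)
    h=np.histogram(v,np.arange(-.08,.08,.002))[0]; print(yd,(h.astype(float)**2).sum())
```

```text
[ 0.54910349 -0.20401039  0.3015078 ] [ 3.14156265e+00 -3.29966813e-04 -2.91087202e+00] [-0.06139219 -0.40168004 -0.39024037]
4052 ((547.1076049804688, -202.3875274658203), (120.4065933227539, 130.16152954101562), 13.84429931640625)
11.0 431174.0
12.0 464082.0
13.0 496710.0
14.0 505854.0
15.0 485202.0
16.0 450632.0
```

View pics/w1.png

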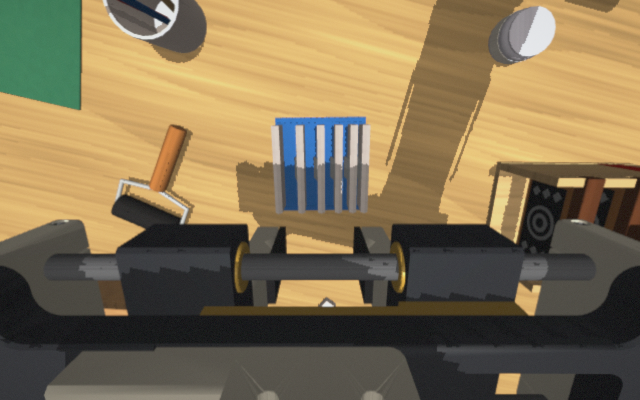

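```bash
cat > fit.py <<'E'
from h import *
from scipy.optimize import least_squares
WC=np.array([60,44,24,0,-28,-60.])/1000
def fitlad(X,x0=(.547,-.2024,np.radians(13.8),0)):
    def loc(p):
        c,s=np.cos(p[2]),np.sin(p[2]); dx,dy=X[:,0]-p[0],X[:,1]-p[1]
        return c*dx+s*dy,-s*dx+c*dy
    p=np.array(x0,float)
    for _ in range(4):
        u,v=loc(p); dist=abs(v[:,None]-WC).min(1)
        m=(abs(u)<.056)&(dist<.0048)&(X[:,2]>.045)&(X[:,2]<.062)
        Y=X[m]
        def res(p):
            c,s=np.cos(p[2]),np.sin(p[2]); v=-s*(Y[:,0]-p[0])+c*(Y[:,1]-p[1])
            return Y[:,2]-p[3]-(.055-abs(v[:,None]-WC).min(1))
        r=least_squares(lambda q:np.r_[res([p[0],q[0],q[1],q[2]])],p[1:],loss='soft_l1',f_scale=.001); p[1:]=r.x
        u,v=loc(p); k=(abs(v)<.064)&(X[:,2]>.046)&(X[:,2]<.062)&(abs(u)<.075)
        # symmetric end positions of walls, per wall
        e=[]
        for w in WC:
            kk=k&(abs(v-w)<.004)
            if kk.sum()>30: e.append((u[kk].max()+u[kk].min())/2); ext=u[kk].max()-u[kk].min()
        sh=np.median(e); p[0]+=sh*np.cos(p[2]); p[1]+=sh*np.sin(p[2])
    return p,np.std(r.fun),m.sum(),np.round(e,4),ext
E
python3 - <<'E'
from fit import *
z=np.load('w1.npz'); K,d,_=cam('wrist'); P=cloud(z['dp'],K,d,z['T']); print(fitlad(P.reshape(-1,3)))
for n in ['scene','side']:
    z=np.load(n+'0.npz'); print(n,fitlad(cloud(z['dp'],*cam(n)).reshape(-1,3)))
E
```

```text
(array([ 5.47027807e-01, -2.02422541e-01,  2.41688332e-01,  4.94212465e-04]), np.float64(0.0007851243426281449), np.int64(3501), array([-0.0001, -0.0004,  0.0002,  0.0003, -0.0001,  0.0001]), np.float64(0.12040651458788482))
scene (array([ 5.47811253e-01, -2.03168434e-01,  2.45853495e-01, -2.97802116e-04]), np.float64(0.002996165683544537), np.int64(378), array([-0.0022, -0.0007,  0.0002,  0.0002, -0.0001,  0.0003]), np.float64(0.12250568559525246))
side (array([ 0.54577808, -0.20161067,  0.23191139, -0.00069948]), np.float64(0.003366224571786773), np.int64(330), array([ 0.001 ,  0.0001, -0.0002, -0.0004, -0.0001,  0.002 ]), np.float64(0.11666463103972985))
```

The wrist picture shows the ladder at (272–368, 118–212). It narrows to the right, which is world +y, so its yaw is +13.85°. Now to the stand.

Emit:
carry_out(commands=[{"dp": [-0.006,0.054,0],"rotation": [0,0,0]},{"dp": [-0.006,0.054,0],"rotation": [0,0,0]},{"dp": [-0.006,0.054,0],"rotation": [0,0,0]},{"dp": [-0.006,0.054,0],"rotation": [0,0,0]},{"dp": [-0.006,0.054,0],"rotation": [0,0,0]},{"dp": [-0.006,0.054,0],"rotation": [0,0,0]},{"dp": [-0.006,0.054,0],"rotation": [0,0,0]},{"dp": [-0.006,0.054,0],"rotation": [0,0,0]}])

```text
t: 3.25
eef_pos: [0.4974, 0.2276, 0.3021]
ee_rot: [3.141, 0.001, -2.914]
force: [0.3, 0.3, 0.3]
width: 0.04
gripper_force: 0.0
```

Emit:
carry_out(commands=[{"dp": [0,0,0],"rotation": [0,0,0]},{"dp": [0,0,0],"rotation": [0,0,0]}])

```text
t: 3.5
eef_pos: [0.4977, 0.2264, 0.3016]
ee_rot: [-3.141, -0.0, -2.913]
force: [0.4, -0.3, -0.0]
width: 0.0399
gripper_force: 0.0
```

Run:
```python
from h import *
s=readout.get_state(); im,dp=vision.grab_frame('wrist'); save('w2.png',im); K,d,T=cam('wrist',s)
np.savez('w2',im=im,dp=dp,T=T)
P=cloud(dp,K,d,T); X=P.reshape(-1,3)
print(s['eef_pos'],s['ee_rot'],s['force'])
for zz in [(.143,.156,'handle'),(.115,.126,'rail'),]:
    m=(abs(X[:,0]-.518)<.09)&(X[:,2]>zz[0])&(X[:,2]<zz[1])
    a=np.radians(13.8); v=-(X[:,0]-.518)*np.sin(a)+(X[:,1]-.2315)*np.cos(a)
    for c in [0,-.06]:
        q=X[m&(abs(v-c)<.018)]
        if len(q)>5: print(zz[2],c,len(q),cv2.minAreaRect((q[:,:2]*1000).astype(np.float32)),np.median(q[:,2]))
```

```text
[0.4976516  0.2263774  0.30160053] [-3.14140464e+00 -9.67130424e-05 -2.91251927e+00] [ 0.36458166 -0.33284995 -0.02773033]
handle 0 758 ((518.2640991210938, 230.47393798828125), (43.91348648071289, 19.9400577545166), 13.443553924560547) 0.14944516139924677
handle -0.06 772 ((532.4302368164062, 173.17819213867188), (43.3131103515625, 20.130699157714844), 12.449244499206543) 0.1493796563159599
rail 0 1508 ((514.3157958984375, 230.30484008789062), (141.66770935058594, 35.17258071899414), 13.400554656982422) 0.12132751075640588
rail -0.06 1102 ((511.33746337890625, 167.58421325683594), (105.13978576660156, 35.7144775390625), 13.388258934020996) 0.12132377698005523
```

View pics/w2.png

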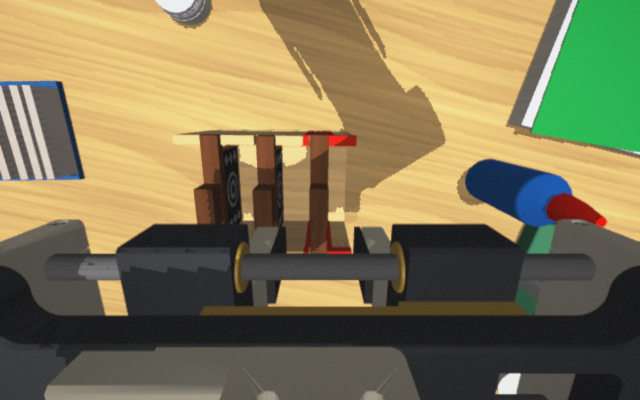

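The red bay's grip is at about (319,195), and its measured handle size and height match. I'll descend onto it.

Emit:
carry_out(commands=[{"dp": [-0.021,-0.0007,0],"rotation": [0,0,-0.3]},{"dp": [0,0,0.04],"rotation": [0,0,0]},{"dp": [0,0,0.04],"rotation": [0,0,0]},{"dp": [0,0,0.03],"rotation": [0,0,0]},{"dp": [0,0,0.03],"rotation": [0,0,0]},{"dp": [0,0,0.02],"rotation": [0,0,0]},{"dp": [0,0,0.01],"rotation": [0,0,0]},{"dp": [0,0,0],"rotation": [0,0,0]}])

```text
t: 4.55
eef_pos: [0.5183, 0.2305, 0.1315]
ee_rot: [-3.141, -0.001, -2.908]
force: [-0.8, -1.2, 0.3]
width: 0.0401
gripper_force: 0.0
```

Emit:
carry_out(commands=[{"dp": [0,0,0],"rotation": [0,0,0]},{"dp": [0,0,0],"rotation": [0,0,0]},{"dp": [0,0,0],"rotation": [0,0,0]},{"dp": [0,0,0],"rotation": [0,0,0]},{"dp": [0,0,0],"rotation": [0,0,0]},{"dp": [0,0,0],"rotation": [0,0,0]}], grip=0.01, force=20)

```text
t: 5.3
eef_pos: [0.5187, 0.2303, 0.1325]
ee_rot: [-3.14, 0.001, -2.907]
force: [3.1, -6.9, 3.6]
width: 0.02
gripper_force: 19.9
```

Emit:
carry_out(commands=[{"dp": [0,0,-0.01],"rotation": [0,0,0]},{"dp": [0,0,-0.015],"rotation": [0,0,0]},{"dp": [0,0,-0.025],"rotation": [0,0,0]},{"dp": [0,0,-0.03],"rotation": [0,0,0]},{"dp": [0,0,-0.03],"rotation": [0,0,0]},{"dp": [0,0,-0.03],"rotation": [0,0,0]},{"dp": [0,0,-0.03],"rotation": [0,0,0]},{"dp": [0,0,0],"rotation": [0,0,0]}])

```text
t: 6.3
eef_pos: [0.5192, 0.2327, 0.3056]
ee_rot: [3.138, 0.006, -2.906]
force: [0.4, -0.4, -1.3]
width: 0.0198
gripper_force: 20.0
```

Run:
```python
from h import *
s=readout.get_state(); im,dp=vision.grab_frame('wrist'); K,d,T=cam('wrist',s)
P=cloud(dp,K,d,T); X=P.reshape(-1,3)
print({k:np.round(s[k],4) for k in ['t','eef_pos','ee_rot','force','moment','width']})
# held parts in tool frame
Rm=R.from_euler('xyz',s['ee_rot']).as_matrix(); L=(X-s['eef_pos'])@Rm
m=(abs(L[:,1])<.0105)&(abs(L[:,0])<.09)&(L[:,2]>-.03)&(L[:,2]<.03)
print(m.sum(), np.nanpercentile(L[m],[1,50,99],axis=0))
im2,dp2=vision.grab_frame('scene'); K2,d2,T2=cam('scene')
c=proj(s['eef_pos'],K2,d2,T2)[0].astype(int); print(c)
crop=lambda im,c,w,h:im[max(0,c[1]-h):c[1]+h,max(0,c[0]-w):c[0]+w]
a=cv2.resize(crop(im2,c,80,60),(640,480),interpolation=cv2.INTER_CUBIC); save('l1.png',a)
save('w3.png',im)
Y=cloud(dp2,K2,d2,T2).reshape(-1,3); L=(Y-s['eef_pos'])@Rm
# plate face: below rail
m=(abs(L[:,0])<.06)&(abs(L[:,1])<.02)&(L[:,2]>.035)&(L[:,2]<.12); q=L[m]
print('face',m.sum()); A=np.c_[q[:,0],q[:,2],np.ones(len(q))]; print(np.linalg.lstsq(A,q[:,1],rcond=None)[0],np.nanpercentile(q,[2,50,98],axis=0))
m=(abs(L[:,0])<.1)&(abs(L[:,1])<.02)&(L[:,2]>.0)&(L[:,2]<.12); q=L[m];print(np.nanpercentile(q,[1,99],axis=0))
```

```text
{'t': np.float64(6.3), 'eef_pos': array([0.5192, 0.2327, 0.3056]), 'ee_rot': array([ 3.1385,  0.0063, -2.9057]), 'force': array([ 0.3581, -0.4392, -1.2808]), 'moment': array([ 0.0173,  0.0195, -0.0009]), 'width': np.float64(0.0198)}
6822 [[-0.01352305 -0.00958081 -0.02013794]
 [ 0.0306205   0.00053972  0.01030413]
 [ 0.07402806  0.01028351  0.01240351]]
[375 192]
face 564
[ 0.02814264 -0.02500107  0.00797069] [[-0.05655698 -0.006235    0.03782803]
 [-0.01512923  0.00663046  0.07414613]
 [ 0.05393247  0.00857413  0.10841243]]
[[-0.07390164 -0.00983393  0.00221062]
 [ 0.05526225  0.01614412  0.10888972]]
```

View pics/l1.png

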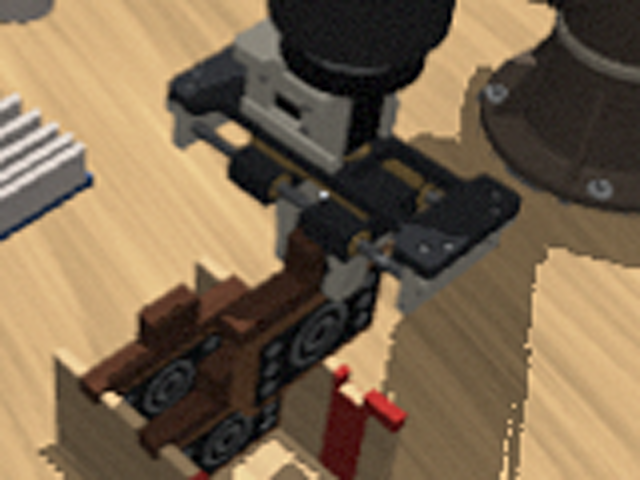

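The plate is lifted clear and hangs level and centred in the jaws. I'll carry it to slot 1.

Emit:
carry_out(commands=[{"dp": [0.0094,-0.0471,0],"rotation": [0,0,-0.3]},{"dp": [0.0094,-0.0471,0],"rotation": [0,0,0]},{"dp": [0.0094,-0.0471,0],"rotation": [0,0,0]},{"dp": [0.0094,-0.0471,0],"rotation": [0,0,0]},{"dp": [0.0094,-0.0471,0],"rotation": [0,0,0]},{"dp": [0.0094,-0.0471,0],"rotation": [0,0,0]},{"dp": [0.0094,-0.0471,0],"rotation": [0,0,0]},{"dp": [0.0094,-0.0471,0],"rotation": [0,0,0]}])

```text
t: 7.4
eef_pos: [0.534, -0.1537, 0.3007]
ee_rot: [3.141, -0.001, -2.901]
force: [1.8, 0.3, -1.5]
width: 0.0199
gripper_force: 20.0
```

Emit:
carry_out(commands=[{"dp": [0,0,0.03],"rotation": [0,0,0]},{"dp": [0,0,0.03],"rotation": [0,0,0]},{"dp": [0,0,0.03],"rotation": [0,0,0]},{"dp": [0,0,0.02],"rotation": [0,0,0]},{"dp": [0,0,0],"rotation": [0,0,0]},{"dp": [0,0,0],"rotation": [0,0,0]},{"dp": [0,0,0],"rotation": [0,0,0]}])

```text
t: 8.28
eef_pos: [0.535, -0.1524, 0.1926]
ee_rot: [-3.141, 0.002, -2.901]
force: [0.1, 0.0, -1.7]
width: 0.0199
gripper_force: 20.0
```

```bash
cat > chk.py <<'E'
from fit import *
L0=np.array([.5470,-.2024]); YA=np.radians(13.85)
s=readout.get_state(); im,dp=vision.grab_frame('wrist'); K,d,T=cam('wrist',s); s2=readout.get_state()
print({k:np.round(s[k],4).tolist() for k in ['t','eef_pos','ee_rot','force','moment','width']},'yaw err deg',np.degrees(np.pi+s['ee_rot'][2]-YA), 'settle',np.round((s2['eef_pos']-s['eef_pos'])*1000,2))
X=cloud(dp,K,d,T).reshape(-1,3)
Rm=R.from_euler('xyz',s['ee_rot']).as_matrix(); L=(X-s['eef_pos'])@Rm
c,sn=np.cos(YA),np.sin(YA); D=s['eef_pos'][:2]-L0
print('tcp in ladder mm',np.round(np.array([c*D[0]+sn*D[1],-sn*D[0]+c*D[1]])*1000,2))
# rail: visible top & near-end edge in tool frame
m=(L[:,0]>.025)&(L[:,0]<.1)&(abs(L[:,1])<.014)&(L[:,2]>.005)&(L[:,2]<.017); q=L[m]
if len(q)>50: print('rail',m.sum(),cv2.minAreaRect((q[:,:2]*1000).astype(np.float32)),np.round(np.median(q,axis=0),4))
np.savez('last',im=im,dp=dp,T=T)
E
python3 - <<'E'
from chk import *
try: print('ladder refit',fitlad(X[X[:,2]<.062]))
except Exception as e: print(e)
save('w4.png',im)
E
```

```text
{'t': 8.275, 'eef_pos': [0.535, -0.1524, 0.1926], 'ee_rot': [-3.1412, 0.0016, -2.9012], 'force': [0.0614, 0.038, -1.6515], 'moment': [-0.0424, -0.0705, -0.07], 'width': 0.0199} yaw err deg -0.07554736539791503 settle [-0.08  0.02 -0.05]
tcp in ladder mm [ 0.37 51.42]
rail 3801 ((49.776878356933594, 0.5246982574462891), (49.52018737792969, 20.075984954833984), 0.17404957115650177) [0.0516 0.0006 0.011 ]
ladder refit (array([ 5.33764080e-01, -2.05738201e-01,  2.41842819e-01,  5.03997214e-04]), np.float64(0.0008848008747009458), np.int64(3744), array([ 0.0031, -0.    ,  0.    , -0.0003]), np.float64(0.09224434666227298))
```

Emit:
carry_out(commands=[{"dp": [0,0.0003,0.014],"rotation": [0,0,0]},{"dp": [0,0,0.01],"rotation": [0,0,0]},{"dp": [0,0,0.004],"rotation": [0,0,0]},{"dp": [0,0,0.001],"rotation": [0,0,0]},{"dp": [0,0,0.001],"rotation": [0,0,0]},{"dp": [0,0,0],"rotation": [0,0,0]}])

```text
t: 9.07
eef_pos: [0.5344, -0.1523, 0.1623]
ee_rot: [-3.141, 0.0, -2.901]
force: [-2.7, 0.1, 4.3]
width: 0.0199
gripper_force: 20.0
```

Emit:
carry_out(commands=[{"dp": [0,0,0.001],"rotation": [0,0,0]},{"dp": [0,0,0.001],"rotation": [0,0,0]}])

```text
t: 9.32
eef_pos: [0.5347, -0.1524, 0.1621]
ee_rot: [-3.14, 0.001, -2.901]
force: [-7.9, 2.5, 23.3]
width: 0.0199
gripper_force: 20.0
```

Slot 1 refuses the plate: it stops with its lower edge about 55 mm up. On to slot 2.

Emit:
carry_out(commands=[{"dp": [0,0,-0.006],"rotation": [0,0,0]},{"dp": [0,0,-0.009],"rotation": [0,0,0]},{"dp": [0,-0.009,0],"rotation": [0,0,0]},{"dp": [0,-0.009,0],"rotation": [0,0,0]},{"dp": [0,0,0],"rotation": [0,0,0]},{"dp": [0,0,0],"rotation": [0,0,0]}])

```text
t: 10.07
eef_pos: [0.5385, -0.1698, 0.1741]
ee_rot: [3.141, -0.001, -2.902]
force: [0.3, -0.3, -1.1]
width: 0.0199
gripper_force: 20.0
```

```bash
python3 chk.py
```

```text
{'t': 10.075, 'eef_pos': [0.5385, -0.1698, 0.1741], 'ee_rot': [3.1413, -0.0007, -2.9021], 'force': [0.3471, -0.311, -1.1285], 'moment': [-0.0082, 0.0301, 0.0466], 'width': 0.0199} yaw err deg -0.12530976640616498 settle [0.   0.16 0.09]
tcp in ladder mm [-0.48 33.64]
rail 3834 ((50.005638122558594, 0.42516040802001953), (50.02017593383789, 20.01090431213379), 0.053457360714673996) [0.0518 0.0006 0.0108]
```

Emit:
carry_out(commands=[{"dp": [0,0,0.006],"rotation": [0,0,0]},{"dp": [0,0,0.004],"rotation": [0,0,0]},{"dp": [0,0,0.0015],"rotation": [0,0,0]},{"dp": [0,0,0.001],"rotation": [0,0,0]},{"dp": [0,0,0.001],"rotation": [0,0,0]},{"dp": [0,0,0],"rotation": [0,0,0]}])

```text
t: 10.88
eef_pos: [0.5387, -0.1696, 0.1611]
ee_rot: [-3.142, 0.0, -2.901]
force: [0.3, 0.2, -0.8]
width: 0.02
gripper_force: 20.0
```

Emit:
carry_out(commands=[{"dp": [0,0,0.001],"rotation": [0,0,0]},{"dp": [0,0,0.001],"rotation": [0,0,0]}])

```text
t: 11.12
eef_pos: [0.539, -0.1699, 0.1602]
ee_rot: [-3.141, 0.001, -2.901]
force: [-4.0, 3.0, 11.8]
width: 0.0194
gripper_force: 20.0
```

Emit:
carry_out(commands=[{"dp": [0,0,0.001],"rotation": [0,0,0]},{"dp": [0,0,0],"rotation": [0,0,0]}])

```text
t: 11.38
eef_pos: [0.539, -0.1699, 0.1602]
ee_rot: [-3.14, 0.001, -2.901]
force: [-5.4, 1.0, 13.7]
width: 0.0199
gripper_force: 20.0
```

Emit:
carry_out(commands=[{"dp": [0,0,-0.006],"rotation": [0,0,0]},{"dp": [0,0,-0.009],"rotation": [0,0,0]},{"dp": [0,-0.011,0],"rotation": [0,0,0]},{"dp": [0,-0.011,0],"rotation": [0,0,0]},{"dp": [0,0,0],"rotation": [0,0,0]},{"dp": [0,0,0],"rotation": [0,0,0]}])

```text
t: 12.12
eef_pos: [0.5437, -0.1912, 0.1726]
ee_rot: [3.141, -0.001, -2.902]
force: [1.1, 0.1, -1.2]
width: 0.02
gripper_force: 20.0
```

```bash
python3 chk.py
```

```text
{'t': 12.125, 'eef_pos': [0.5437, -0.1912, 0.1726], 'ee_rot': [3.1413, -0.0007, -2.9021], 'force': [1.0706, 0.1289, -1.235], 'moment': [-0.0045, -0.0196, -0.0163], 'width': 0.02} yaw err deg -0.1296119755840334 settle [0.   0.17 0.07]
tcp in ladder mm [-0.55 11.63]
rail 3839 ((50.00163269042969, 0.3806591033935547), (50.04379653930664, 20.094200134277344), 0.2668168544769287) [0.0518 0.0006 0.0108]
```

Slot 2 also refuses it. Trying slot 3.

Emit:
carry_out(commands=[{"dp": [0,0,0.006],"rotation": [0,0,0]},{"dp": [0,0,0.004],"rotation": [0,0,0]},{"dp": [0,0,0.0015],"rotation": [0,0,0]},{"dp": [0,0,0.001],"rotation": [0,0,0]},{"dp": [0,0,0.001],"rotation": [0,0,0]},{"dp": [0,0,0],"rotation": [0,0,0]}])

```text
t: 12.92
eef_pos: [0.5439, -0.191, 0.1596]
ee_rot: [-3.142, 0.0, -2.901]
force: [0.9, -0.7, -0.9]
width: 0.0199
gripper_force: 20.0
```

Emit:
carry_out(commands=[{"dp": [0,0,0.001],"rotation": [0,0,0]},{"dp": [0,0,0.001],"rotation": [0,0,0]}])

```text
t: 13.18
eef_pos: [0.5441, -0.1912, 0.1583]
ee_rot: [-3.141, 0.0, -2.901]
force: [-1.9, 0.9, 9.7]
width: 0.0199
gripper_force: 20.0
```

Emit:
carry_out(commands=[{"dp": [0,0,0.001],"rotation": [0,0,0]},{"dp": [0,0,0],"rotation": [0,0,0]}])

```text
t: 13.42
eef_pos: [0.5441, -0.1912, 0.1582]
ee_rot: [-3.141, 0.001, -2.901]
force: [-4.5, 1.1, 11.1]
width: 0.0196
gripper_force: 20.0
```

```bash
python3 chk.py
```

```text
{'t': 13.425, 'eef_pos': [0.5441, -0.1912, 0.1582], 'ee_rot': [-3.1406, 0.0009, -2.9008], 'force': [-4.4923, 1.0948, 11.1479], 'moment': [0.667, 1.5829, 0.0212], 'width': 0.0196} yaw err deg -0.05240429763819834 settle [ 0.02 -0.    0.01]
tcp in ladder mm [-0.1  11.52]
rail 3840 ((50.01222229003906, 0.37694454193115234), (50.008541107177734, 20.125951766967773), 0.031919773668050766) [0.0518 0.0006 0.0108]
```

Slot 3 also refuses it: it stops about 51 mm up, consistent with a 16 mm plate. On to slot 4.

Emit:
carry_out(commands=[{"dp": [0,0,-0.006],"rotation": [0,0,0]},{"dp": [0,0,-0.009],"rotation": [0,0,0]},{"dp": [0,-0.013,0],"rotation": [0,0,0]},{"dp": [0,-0.013,0],"rotation": [0,0,0]},{"dp": [0,0,0],"rotation": [0,0,0]},{"dp": [0,0,0],"rotation": [0,0,0]}])

```text
t: 14.22
eef_pos: [0.5498, -0.2166, 0.1711]
ee_rot: [3.141, -0.001, -2.902]
force: [0.2, -0.5, -2.1]
width: 0.0196
gripper_force: 20.0
```

Run:
```python
from chk import *
Lx=X[X[:,2]<.062]; c,sn=np.cos(YA),np.sin(YA)
u=c*(Lx[:,0]-L0[0])+sn*(Lx[:,1]-L0[1]); v=-sn*(Lx[:,0]-L0[0])+c*(Lx[:,1]-L0[1])
r=fitlad(Lx)[0]; print('v offset mm',1000*(-sn*(r[0]-L0[0])+c*(r[1]-L0[1])),np.degrees(r[2]))
m=(abs(v)<.064)&(Lx[:,2]>.046); print('u min',np.percentile(u[m],[0,.2]))
```

```text
{'t': 14.225, 'eef_pos': [0.5498, -0.2166, 0.1711], 'ee_rot': [3.1412, -0.0008, -2.9022], 'force': [0.2032, -0.5048, -2.069], 'moment': [0.005, -0.0061, -0.0553], 'width': 0.0196} yaw err deg -0.13454229889032024 settle [0.06 0.2  0.11]
tcp in ladder mm [ -0.67 -14.45]
rail 3852 ((50.00743865966797, 0.45087146759033203), (50.03999710083008, 20.036056518554688), 0.14804421365261078) [0.0517 0.0006 0.0108]
v offset mm -0.05581633755579428 13.81952903888181
u min [-0.0599453  -0.05977704]
```

Emit:
carry_out(commands=[{"dp": [-0.0004,0,0.006],"rotation": [0,0,0.1]},{"dp": [0,0,0.004],"rotation": [0,0,0]},{"dp": [0,0,0.002],"rotation": [0,0,0]},{"dp": [0,0,0.002],"rotation": [0,0,0]},{"dp": [0,0,0.002],"rotation": [0,0,0]},{"dp": [0,0,0.002],"rotation": [0,0,0]}])

```text
t: 15.02
eef_pos: [0.5506, -0.2161, 0.1535]
ee_rot: [-3.142, 0.0, -2.903]
force: [0.7, -0.0, -1.5]
width: 0.0202
gripper_force: 20.0
```

Emit:
carry_out(commands=[{"dp": [0,0,0.001],"rotation": [0,0,0]},{"dp": [0,0,0.001],"rotation": [0,0,0]}])

```text
t: 15.28
eef_pos: [0.5507, -0.2163, 0.1517]
ee_rot: [-3.141, 0.0, -2.903]
force: [0.3, -1.2, -0.2]
width: 0.0202
gripper_force: 20.0
```

Slot 4 accepts it. I'll continue down.

Emit:
carry_out(commands=[{"dp": [0,0,0.002],"rotation": [0,0,-0.15]},{"dp": [0,0,0.003],"rotation": [0,0,0]},{"dp": [0,0,0.003],"rotation": [0,0,0]},{"dp": [0,0,0.003],"rotation": [0,0,0]},{"dp": [0,0,0.003],"rotation": [0,0,0]},{"dp": [0,0,0.003],"rotation": [0,0,0]}])

```text
t: 16.02
eef_pos: [0.5503, -0.2161, 0.1342]
ee_rot: [3.141, -0.0, -2.901]
force: [1.0, -2.5, -0.0]
width: 0.0199
gripper_force: 20.0
```

Emit:
carry_out(commands=[{"dp": [0,0,0.003],"rotation": [0,0,0]},{"dp": [0,0,0.003],"rotation": [0,0,0]},{"dp": [0,0,0.003],"rotation": [0,0,0]}])

```text
t: 16.4
eef_pos: [0.5503, -0.216, 0.1252]
ee_rot: [3.141, -0.0, -2.901]
force: [1.1, -2.6, -0.8]
width: 0.0198
gripper_force: 20.0
```

Emit:
carry_out(commands=[{"dp": [0,0,0.002],"rotation": [0,0,0]},{"dp": [0,0,0.002],"rotation": [0,0,0]},{"dp": [0,0,0.001],"rotation": [0,0,0]},{"dp": [0,0,0],"rotation": [0,0,0]}])

```text
t: 16.9
eef_pos: [0.5504, -0.2161, 0.1204]
ee_rot: [3.141, -0.0, -2.901]
force: [1.4, -2.7, -3.2]
width: 0.0201
gripper_force: 20.0
```

Emit:
carry_out(commands=[{"dp": [0,0,0.001],"rotation": [0,0,0]},{"dp": [0,0,0.001],"rotation": [0,0,0]},{"dp": [0,0,0.0005],"rotation": [0,0,0]},{"dp": [0,0,0.0005],"rotation": [0,0,0]}])

```text
t: 17.4
eef_pos: [0.5505, -0.2162, 0.1176]
ee_rot: [-3.141, 0.0, -2.9]
force: [-1.3, -2.3, 4.1]
width: 0.0197
gripper_force: 20.0
```

Emit:
carry_out(commands=[{"dp": [0,0,0.001],"rotation": [0,0,0]},{"dp": [0,0,0.0005],"rotation": [0,0,0]}])

```text
t: 17.65
eef_pos: [0.5505, -0.2163, 0.1176]
ee_rot: [-3.141, 0.0, -2.9]
force: [-5.4, -0.5, 15.2]
width: 0.0196
gripper_force: 20.0
```

```bash
python3 chk.py
```

```text
{'t': 17.65, 'eef_pos': [0.5505, -0.2163, 0.1176], 'ee_rot': [-3.1409, 0.0005, -2.8999], 'force': [-5.4322, -0.5358, 15.2279], 'moment': [0.1314, 1.7124, 0.161], 'width': 0.0196} yaw err deg -0.0020402328874625413 settle [-0.03  0.01 -0.01]
tcp in ladder mm [  0.1  -14.37]
rail 3842 ((50.018707275390625, 0.32494640350341797), (20.081520080566406, 49.9888916015625), 89.99508666992188) [0.0518 0.0001 0.0108]
```

The plate is on the floor. I'll ease the load off and release.

Emit:
carry_out(commands=[{"dp": [0,0,-0.0015],"rotation": [0,0,0]},{"dp": [0,0,0],"rotation": [0,0,0]}])

```text
t: 17.95
eef_pos: [0.5505, -0.2162, 0.1177]
ee_rot: [-3.142, -0.0, -2.9]
force: [-0.5, -2.5, 2.6]
width: 0.0198
gripper_force: 20.0
```

Emit:
carry_out(commands=[{"dp": [0,0,0],"rotation": [0,0,0]},{"dp": [0,0,0],"rotation": [0,0,0]},{"dp": [0,0,0],"rotation": [0,0,0]},{"dp": [0,0,0],"rotation": [0,0,0]}], grip=0.04)

```text
t: 18.45
eef_pos: [0.5504, -0.216, 0.1174]
ee_rot: [3.141, -0.0, -2.9]
force: [-0.3, -0.6, 0.0]
width: 0.0395
gripper_force: 0.0
```

Emit:
carry_out(commands=[{"dp": [0,0,-0.01],"rotation": [0,0,0]},{"dp": [0,0,-0.02],"rotation": [0,0,0]},{"dp": [0,0,-0.04],"rotation": [0,0,0]},{"dp": [0,0,-0.05],"rotation": [0,0,0]},{"dp": [0.02,0,-0.05],"rotation": [0,0,0]},{"dp": [0,0,0],"rotation": [0,0,0]},{"dp": [0,0,0],"rotation": [0,0,0]}])

```text
t: 19.32
eef_pos: [0.5308, -0.2208, 0.2881]
ee_rot: [3.142, 0.001, -2.901]
force: [0.2, -0.1, -0.6]
width: 0.0402
gripper_force: 0.0
```

Run:
```python
from chk import *
c,sn=np.cos(YA),np.sin(YA)
u=c*(X[:,0]-L0[0])+sn*(X[:,1]-L0[1]); v=-sn*(X[:,0]-L0[0])+c*(X[:,1]-L0[1]); z=X[:,2]
b=(abs(v+.014)<.016)&(abs(u)<.085)
for lo,hi,n in [(.126,.142,'handle'),(.098,.115,'rail')]:
    k=b&(z>lo)&(z<hi)
    if k.sum()<20: print(n,k.sum()); continue
    A=np.c_[u[k],v[k]+.014,np.ones(k.sum())]; w=z[k]; g=np.ones(len(w),bool)
    for _ in range(4):
        cf=np.linalg.lstsq(A[g],w[g],rcond=None)[0]; g=abs(w-A@cf)<.0012
    print(n,g.sum(),'slope u,v deg',np.degrees(cf[:2]),'z',cf[2],'u',np.percentile(u[k][g],[.5,99.5]),'v',np.percentile(v[k][g],[.5,99.5]))
save('w5.png',im)
im2,_=vision.grab_frame('scene'); save('s5.png',cv2.resize(im2[110:290,200:440],(800,600),interpolation=cv2.INTER_CUBIC))
```

```text
{'t': 19.325, 'eef_pos': [0.5308, -0.2208, 0.2881], 'ee_rot': [3.1416, 0.0012, -2.9008], 'force': [0.2226, -0.0991, -0.6068], 'moment': [0.1093, 0.0272, 0.0044], 'width': 0.0402} yaw err deg -0.0514108117607291 settle [-0.18  0.04 -0.94]
tcp in ladder mm [-20.1  -14.01]
handle 669 slope u,v deg [0.15093735 0.73954584] z 0.13444708298168842 u [-0.02225087  0.02063794] v [-0.02496026 -0.00570479]
rail 1161 slope u,v deg [-0.00149841  0.13024761] z 0.1065224295470239 u [-0.07448797  0.06646253] v [-0.02435109 -0.00526034]
```

View pics/w5.png

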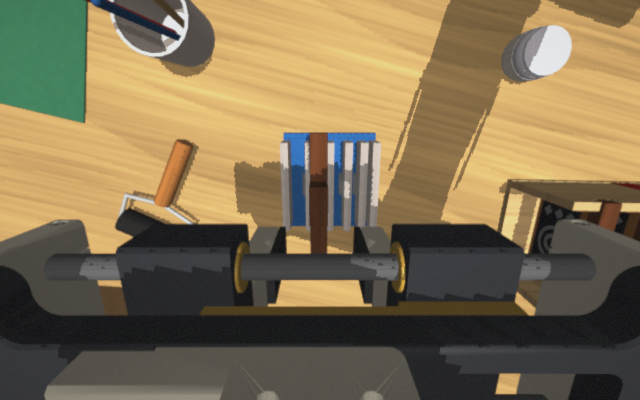

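View pics/s5.png

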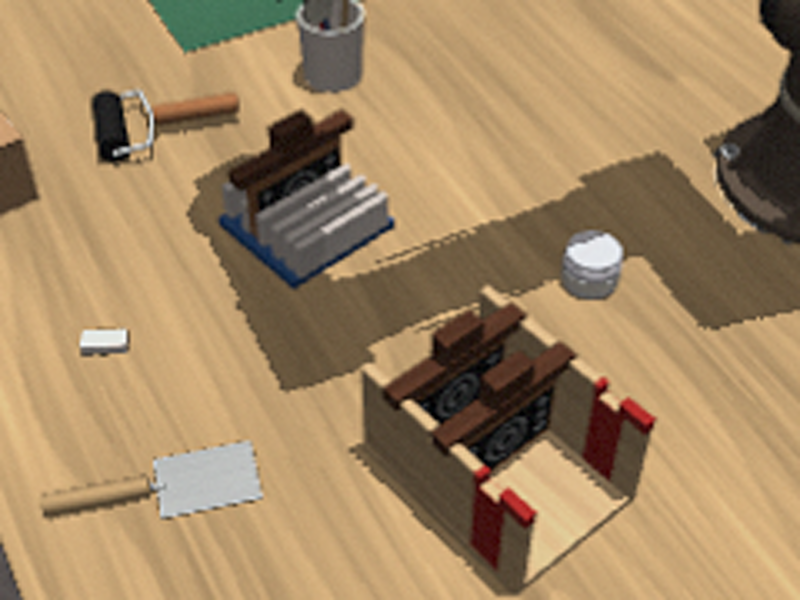

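The pictures show the plate standing level and upright in slot 4 (wrist picture about (318,190)), down on the floor and centred. The other two plates are still hanging in the stand.

```bash
python3 -c "
from station import arm
print(arm.job_done())"
```

```text
the job is handed in; nothing more can be done
None
```

The red-bay plate is in slot 4, the first slot that accepted it after slots 1 to 3 refused it; it stands on the floor, upright and centred to within about 1 mm, and the job is handed in.

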